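# Snap a vial block between the two sprung jaws of a bench shaker

### The job

Load the vial block into the bench shaker: tip it, push one end under the lip of one sprung jaw and press that jaw back until the other end can be lowered past the lip of the opposite jaw, then let it back so that the springs centre it, and leave it clamped between both jaws and down flat on the table. Be gentle: do not force the jaws, ram them against their stops or press hard on a lip, and leave the small things standing nearby alone.

Things in the scene. Friction and masses are not known exactly. Their poses are not given: they have to be found in the camera images.
- vial_block: Loose vial block of bare aluminium, 0.18 to 0.35 kg: flange 62 (x) x 124 (y, long axis) x 5 mm, on it a centred body 46 (x) x 96 (y) x 24 mm with 2 x 4 wells. Three stoppered vials are fixed in the end wells, tops 50 mm above the underside. Origin: centre of underside, z up. Grip it across the 46 mm body (along x) at mid-length, fingertips above the flange. Its two ends are alike for the job.
- block_end_a (a point): middle of the lower edge of the flange's +y end (62 mm from the block's origin)
- block_end_b (a point): middle of the lower edge of the flange's -y end (62 mm from the block's origin)
- shaker: Bench shaker fixed on the bench: white housing 158 (x) x 184 (y) x 52 mm, knobs on its front (-x); origin: centre of its underside, z up. On top an aluminium table 112 (x) x 204 (y) mm, its top 72 mm above the origin. The drive has stopped the table anywhere up to 10 mm either way in x and y from the housing's centre and holds it there; this is NOT measured: find the jaws by touch or sight.
- jaw_left_mean (a point): Mean place (fixed to the housing, shifted from the real one by the table's unmeasured offset) of the +y jaw's inner face at table level, 58 mm from centre. Both jaws are alike, dark steel bars facing each other along shaker y: at rest 116 mm face to face; a lip 56 mm wide (x) reaches 6 mm inward from the face, its underside 9.5 mm, its top 13.5 mm above the table.
- jaw_right_mean (a point): The same for the -y jaw. Each jaw slides outward on a spring: starts at 2.1 N, then 0.35 N per mm, hard stop at 16.5 mm (7.9 N). Pushed back 14 mm, it lets the block lie flat just clear of the other lip; loaded, both stand back 4 mm (3.5 N each) and can grip the block above the table till it is pressed down. Forcing is over 15 N block on shaker (sum of contacts) while tipped, 25 N later.
- dish: closed petri dish, 91 mm across, 15 mm high, standing behind the work; leave it; origin: centre of its underside
- tall_vial: small glass vial with stopper, 17 mm across, 49 mm high; leave it; origin: centre of its underside
- serum_bottle: dark screw-capped serum bottle, 20 mm across, 46 mm high; leave it; origin: centre of its underside

How it is judged:
By the outcome, as a careful person would: the job done as asked, in the order asked, and still so for the second after the job is handed in, with the robot touching nothing.
It also fails if it takes over 51 s, if anything falls off the work surface, if the arm or the gripper's body presses on something with over 40 N, if the wrist force passes 120 N, or if a joint passes its speed limit or range.

### The arm

A 6-joint arm with a two-finger parallel gripper is mounted at the origin on a cart in front of the work surface, level with it; the furniture and walls round the work are solid. World frame = base frame: x ahead of the robot, y to its left, z up, the work surface at z = 0. Lengths are in mm, angles in rad, forces in N, time in s.
With the tool pointing down it reaches from about 350 to 725 mm from the base axis. Payload 6 kg.
Tool frame: the origin (TCP) lies at the very end of the fingers, on their centre line; the grasp point (between the pads) lies 19 mm behind it; z points along the fingers, y is the line along which they close (so a half turn about z gives the same grasp; the last joint's range is limited). The gripper opens to 85 mm and grips with 20 to 120 N. Pads are 22 mm wide; open, the fingers measure 114 mm over their backs; the gripper's body (76 mm by 85 mm) begins 54 mm behind the grasp point. The pads swing forward as they close: fully open they stand 13 mm farther back than shut.
Start: joints at [-0.927, 0.04, 0.085, 0, -1.615, -0.334], TCP at [182.93, -571.411, 231.261] pointing down, gripper open.
Joint ranges: [-2.56, 2.56], [-1.29, 2.01], [-1.08, 1.49], [-3.29, 1.98], [-2.81, -0.18], [-2.99, 2.99]. Speed limits (rad/s): [2.57, 2.57, 3.01, 3.14, 3.14, 3.14].

### API

Orientations are given as a unit quaternion [w, x, y, z].
In Python, from workcell import manip gives the robot as it stands. Calls block until the motion is done:
- manip.move_pose(position, orientation): joint-space move of the TCP to a pose.
- manip.move_linear(position, rotation=None, speed=150): straight line of the TCP; rotation=None keeps the orientation; speed is the mean speed in mm/s.
- manip.goto_joints(angles): joint-space move.
- manip.grip(opening, grip_force=None): opening from 0.0 (shut) to 1.0 (fully open); grip_force is the grip in N (None keeps the last); returns when the fingers have stopped.
- manip.pause(seconds).
- manip.inverse_kinematics(position, orientation): joint angles nearest the present ones, or None.
- manip.sense(): the state.
- manip.grab_frame(name): name is "scene" or "top" or "wrist"; returns (picture, depth): 400x640x3 uint8, red, green, blue; 400x640 float32, mm along the optical axis (not along the pixel's ray), 0 where there is no reading.
- manip.camera_params(name): a dict with "K" (3x3 intrinsics, pixels), "world_to_cam" (4x4, takes a point from world to camera coordinates). Camera axes: x right, y up, looking along -z (the intrinsics and any distortion apply to the point x, -y, -z); pixel columns grow to the right and rows downward; lengths in mm; the calibration is good to about 2 mm. The wrist camera is an equidistant fisheye: a pixel r from the principal point sees the ray r / f radians off the axis. A picture is of the moment at which its call begins: read the wrist's pose just before it. camera_params takes no time and is no camera call; for the wrist camera it gives the pose at the moment of the call.
A pose or a line that the arm cannot do raises manip.IKError and nothing moves.
- manip.hand_in(): hands the job in; it is judged then, once.
The state is a dict: "time_s": time; "q": joint angles; "joint_velocities": joint speeds; "joint_torque": joint torques, N m; "eef_pos": TCP position; "ee_rot": TCP orientation; "ft_force": force on the tool from outside, world axes, zero at the start; "ft_torque": the same for the moment, N m; "finger_gap": opening from 0.0 (shut) to 1.0 (fully open); "finger_force": force on a finger pad.
Only numpy, scipy, OpenCV 4.12 (cv2) and the standard library are available. Lean on these libraries where they do the work, as an engineer would, in place of code of your own. Each camera call takes 0.05 s, during which the arm holds its last target. There are 200 camera calls.

## Working session

There is one attempt and no reset: what is moved stays moved. The work goes in short steps, each a Python script; the robot and the scene stay as the last script left them, time stands still between calls to the robot, and variables do not carry over. Pictures are saved under pics/ and viewed, at most 10 in all, crops included, and the job is handed in when it is done.

```bash
ls; mkdir -p pics; python3 - <<'E'
from workcell import manip
import cv2,numpy as np,pickle
d={}
for n in ("scene","top"):
    p,z=manip.grab_frame(n); c=manip.camera_params(n); d[n]=(p,z,c)
    cv2.imwrite(f"pics/{n}0.png",p[:,:,::-1]); print(n,c)
pickle.dump(d,open("f0.pkl","wb"))
s=manip.sense(); print(s)
E
```

```text
pics
scene {'K': array([[431.89325754,   0.        , 320.13775062],
       [  0.        , 431.89325754, 200.84221609],
       [  0.        ,   0.        ,   1.        ]]), 'world_to_cam': array([[-6.26682419e-01, -7.79058793e-01, -1.83450990e-02,
         3.78946279e+02],
       [ 5.88339861e-01, -4.88441004e-01,  6.44423458e-01,
        -4.08029334e+02],
       [-5.11004261e-01,  3.93055699e-01,  7.64448732e-01,
        -7.02827421e+02],
       [ 0.00000000e+00,  0.00000000e+00,  0.00000000e+00,
         1.00000000e+00]])}
top {'K': array([[422.71609321,   0.        , 316.87264076],
       [  0.        , 422.71609321, 197.51334583],
       [  0.        ,   0.        ,   1.        ]]), 'world_to_cam': array([[ 2.66885061e-02, -9.99632051e-01, -4.84631945e-03,
        -3.25462546e+01],
       [ 9.92932244e-01,  2.59481674e-02,  1.15811275e-01,
        -6.02987619e+02],
       [-1.15642909e-01, -7.90289677e-03,  9.93259413e-01,
        -9.99556994e+02],
       [ 0.00000000e+00,  0.00000000e+00,  0.00000000e+00,
         1.00000000e+00]])}
{'time_s': 0.1, 'q': array([-9.27290126e-01,  4.07469736e-02,  8.39215959e-02, -4.03788809e-04,
       -1.61551538e+00, -3.33712084e-01]), 'joint_velocities': array([-3.03454993e-04,  4.70143182e-05,  1.18290143e-03,  2.68497034e-03,
       -1.87111112e-03, -5.54806493e-04]), 'joint_torque': array([-5.74725884e-03, -3.69343185e+01,  3.48279762e+01,  6.95166707e+00,
       -4.46552091e-03,  7.21765645e-06]), 'eef_pos': array([ 182.90134524, -571.13046774,  230.38832838]), 'ee_rot': array([-1.84379560e-04, -1.54287106e-01,  9.88025734e-01,  7.76534982e-04]), 'ft_force': array([ 0.23695752, -0.33993857, -0.08674055]), 'ft_torque': array([ 0.02860107,  0.01063831, -0.03139589]), 'finger_force': 0.0, 'finger_gap': 0.9991707539055334}
```

View pics/top0.png

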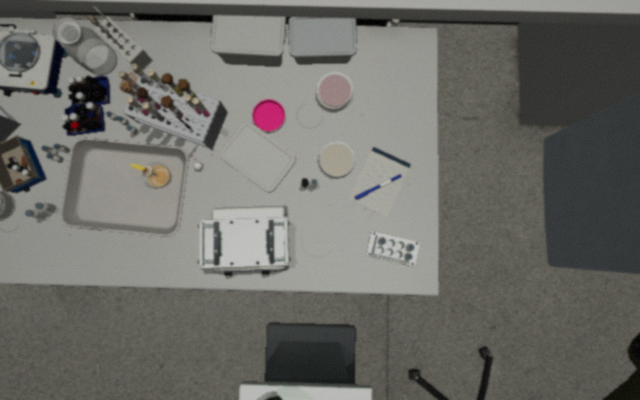

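View pics/scene0.png

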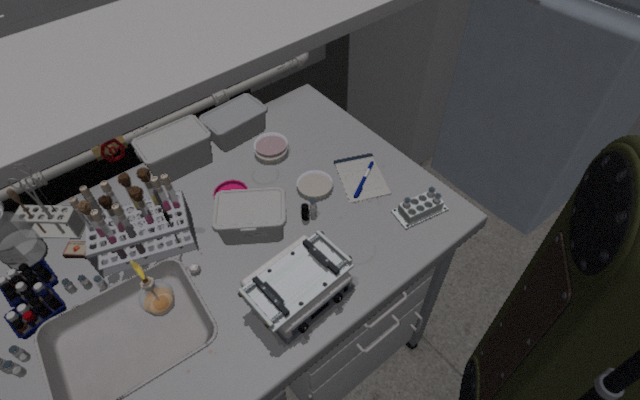

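The top view shows the block at about (393,248), the shaker centred at about (244,240) with its dark jaws at x≈217 and x≈271, and the two small bottles at about (304,183) and (313,184). The scene view agrees with this. Next I'll measure from the point cloud.

```bash
cat > h.py <<'E'
import numpy as np,cv2
def cloud(z,c,fish=False):
    K=c["K"];v,u=np.mgrid[0:z.shape[0],0:z.shape[1]]
    x=(u-K[0,2])/K[0,0];y=(v-K[1,2])/K[1,1]
    if fish:
        r=np.hypot(x,y);k=np.where(r>1e-9,np.tan(np.minimum(r,1.5))/np.maximum(r,1e-9),1);x=x*k;y=y*k
    P=np.stack([x*z,-y*z,-z],-1).astype(float)
    T=np.linalg.inv(c["world_to_cam"])
    W=P@T[:3,:3].T+T[:3,3]; W[z<=0]=np.nan
    return W
def proj(c,p):
    p=c["world_to_cam"]@np.append(p,1);K=c["K"]
    return np.array([K[0,0]*p[0]/-p[2]+K[0,2],K[1,1]*-p[1]/-p[2]+K[1,2]])
E
python3 - <<'E'
import pickle,numpy as np,cv2
from h import *
d=pickle.load(open("f0.pkl","rb"))
for n in d:
    p,z,c=d[n];W=cloud(z,c)
    print(n,"table z",np.nanmedian(W[(abs(W[...,0]-500)<150)&(abs(W[...,1]+50)<150),2]))
    def rect(name,lo,hi,zl,zh):
        m=(W>np.r_[lo,zl]).all(-1)&(W<np.r_[hi,zh]).all(-1)
        m=cv2.morphologyEx(m.astype('uint8'),cv2.MORPH_OPEN,np.ones((2,2)))>0
        q=W[m]
        if len(q)<4:return print(name,len(q))
        r=cv2.minAreaRect(q[:,:2].astype('f4'));print(name,len(q),np.round(r[0],1),np.round(r[1],1),round(r[2],2),"z",np.round(np.percentile(q[:,2],[5,50,95]),1))
    pc=np.array([0,0])
    if n=="top":
        for uv in [(393,248),(244,240),(304,183),(313,184),(336,160),(217,243),(271,243)]:
            print(uv,np.round(W[uv[1],uv[0]],0))
    rect("block",[380,-280],[540,-120],3,80)
    rect("blockbody",[380,-280],[540,-120],20,33)
    rect("housing",[360,40],[620,300],38,58)
    rect("table",[360,40],[620,300],66,78)
    rect("lips",[360,40],[620,300],81,110)
    rect("small",[580,-60],[690,60],20,60)
E
python3 - <<'E'
import cv2
a=cv2.imread('pics/top0.png')[170:290,180:440]
cv2.imwrite('pics/c1.png',cv2.resize(a,None,fx=3,fy=3,interpolation=cv2.INTER_CUBIC))
E
```

```text
scene table z -0.8260387501319428
block 1185 [ 480.9 -213.1] [143.1  67.7] 83.81 z [nan nan nan]
blockbody 498 [ 480.3 -215.6] [116.2  46.3] 80.01 z [16.1 26.6 31. ]
housing 1579 [518.8 149.3] [215.7 195. ] 11.71 z [nan nan nan]
table 4115 [533.2 149.4] [197.9 230.9] 13.88 z [nan nan nan]
lips 1215 [487.7 129.7] [ 97.3 252.8] 3.42 z [nan nan nan]
small 160 [648.4  -9.7] [28.2 70.8] 36.97 z [nan nan nan]
top table z 2.536246824049158
(393, 248) [ 486. -205.   28.]
(244, 240) [495. 150.  75.]
(304, 183) [637.  15.  47.]
(313, 184) [634.  -7.  53.]
(336, 160) [701. -62.  20.]
(217, 243) [486. 209.  91.]
(271, 243) [490.  86.  86.]
block 1283 [ 465.5 -205. ] [127.3 168. ] 6.31 z [nan nan nan]
blockbody 334 [ 482.6 -211.4] [101.7  45.5] 78.49 z [nan nan nan]
housing 1160 [500.2 139.8] [163.2 161.7] 10.12 z [nan nan nan]
table 3115 [443.7 134.2] [100.1 241.7] 31.14 z [nan nan nan]
lips 1062 [525. 162.] [177.5 227.7] 3.89 z [nan nan nan]
small 98 [nan nan] [0. 0.] 0.0 z [nan nan nan]
```

View pics/c1.png

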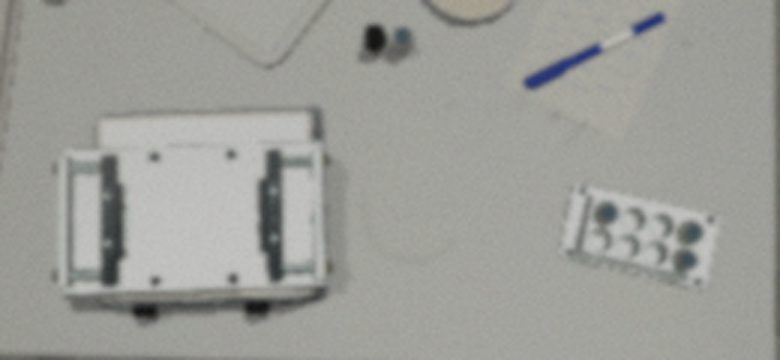

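```bash
cat >> h.py <<'E'
from scipy.spatial.transform import Rotation as Rot
def quat(yaw,tilt=0,flip=1):
    """tool down, closing axis along the block's x at yaw (rad); tilt>0 lowers the block's +y end"""
    c,s=np.cos(yaw),np.sin(yaw)
    yt=flip*np.array([c,s,0]);zt=np.array([0,0,-1.]);xt=np.cross(yt,zt)
    R=Rot.from_rotvec(-tilt*np.array([c,s,0]))*Rot.from_matrix(np.c_[xt,yt,zt])
    x,y,z,w=R.as_quat();return np.array([w,x,y,z])
E
python3 - <<'E'
from workcell import manip
from h import *
import pickle
for f in (1,-1):
  for y,p,t in ((-.19,(482,-211,6),0),(-.19,(482,-211,120),0),(.05,(490,150,80),0),(.05,(490,150,120),.25),(.05,(490,150,120),-.25),(.05,(470,150,330),0)):
    q=manip.inverse_kinematics(p,quat(y,t,f)); print(f,p,t,None if q is None else np.round(q,2))
E
```

```text
1 (482, -211, 6) 0 [-0.03 -0.06 -0.44  0.   -1.2   2.98]
1 (482, -211, 120) 0 [-0.03 -0.14 -0.29  0.   -1.42  2.98]
1 (490, 150, 80) 0 [ 0.69 -0.16 -0.38  0.   -1.35  2.5 ]
1 (490, 150, 120) 0.25 [ 0.82 -0.1  -0.34  0.18 -1.51  2.35]
1 (490, 150, 120) -0.25 [ 0.52 -0.22 -0.3  -0.23 -1.38  2.7 ]
1 (470, 150, 330) 0 [ 0.72 -0.21  0.03  0.   -1.81  2.47]
-1 (482, -211, 6) 0 [-0.03 -0.06 -0.44  0.   -1.2  -0.16]
-1 (482, -211, 120) 0 [-0.03 -0.14 -0.29  0.   -1.42 -0.16]
-1 (490, 150, 80) 0 [ 0.69 -0.16 -0.38  0.   -1.35 -0.64]
-1 (490, 150, 120) 0.25 [ 0.82 -0.1  -0.34  0.18 -1.51 -0.79]
-1 (490, 150, 120) -0.25 [ 0.52 -0.22 -0.3  -0.23 -1.38 -0.44]
-1 (470, 150, 330) 0 [ 0.72 -0.21  0.03  0.   -1.81 -0.67]
```

```bash
python3 - <<'E'
from workcell import manip
from h import *
import pickle
d={}
for n,pos,yaw in (("shk",(450,148,300),.05),("blk",(450,-208,230),-.19)):
    manip.move_pose(pos,quat(yaw,0,-1)); manip.pause(.3)
    s=manip.sense();c=manip.camera_params("wrist");p,z=manip.grab_frame("wrist")
    d[n]=(p,z,c,s);cv2.imwrite(f"pics/w_{n}.png",p[:,:,::-1])
    T=np.linalg.inv(c["world_to_cam"]);print(n,s["time_s"],s["eef_pos"],"cam",T[:3,3],"axis",-T[:3,2],s["ft_force"])
print(c["K"])
pickle.dump(d,open("f1.pkl","wb"))
E
```

```text
shk 3.1167 [450.08929241 147.77642038 299.96106305] cam [453.51435966  74.16425    443.18875969] axis [-0.01396921  0.28728    -0.95774478] [ 0.35422347 -0.62237997  0.58216037]
blk 4.825 [ 450.30317615 -207.41964491  230.12223884] cam [ 436.39041186 -279.84320039  373.33082265] axis [ 0.05421842  0.28261631 -0.95769953] [ 0.01650597 -0.18863907  0.67555134]
[[309.70691629   0.         322.10935005]
 [  0.         309.70691629 198.64372688]
 [  0.           0.           1.        ]]
```

View pics/w_shk.png

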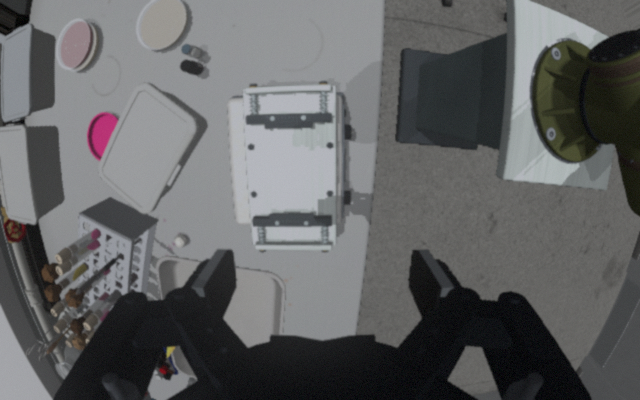

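View pics/w_blk.png

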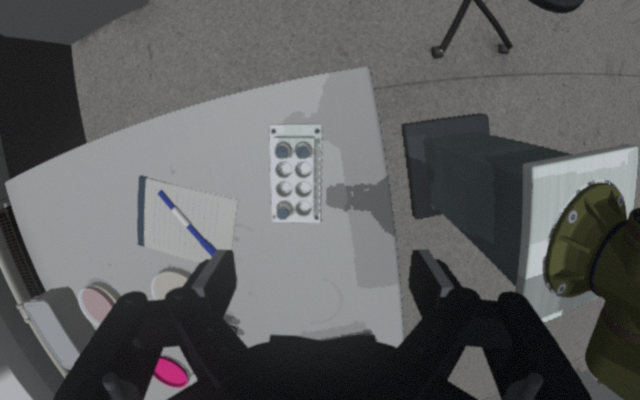

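The shaker picture shows the two dark jaws at about (290,120) and (291,219), with image up = -y. In the block picture the flange spans roughly (271–322, 125–222). I'll segment both and intersect the rays with planes at the known heights.

```bash
cat >> h.py <<'E'
def ray_plane(c,uv,z0):
    uv=np.atleast_2d(np.asarray(uv,float));K=c["K"]
    x=(uv-[K[0,2],K[1,2]])/K[0,0];r=np.hypot(*x.T)[:,None];d=x*np.sinc(r/np.pi)**1
    d=np.c_[d[:,0],-d[:,1],-np.cos(r[:,0])]
    T=np.linalg.inv(c["world_to_cam"]);w=d@T[:3,:3].T;o=T[:3,3]
    return o+w*((z0-o[2])/w[:,2])[:,None]
E
python3 - <<'E'
from h import *
import pickle
d=pickle.load(open("f1.pkl","rb"))
p,z,c,s=d["shk"];g=cv2.cvtColor(p,cv2.COLOR_RGB2GRAY)
W=cloud(z,c,True);print("depth z table",np.nanmedian(W[150:190,265:320,2]),"bench",np.nanmedian(W[120:180,350:362,2]))
m=np.zeros_like(g);m[105:235,240:340]=(g[105:235,240:340]<95)
n,l,st,ce=cv2.connectedComponentsWithStats(m)
for i in range(1,n):
    if st[i,4]>150:
        v,u=np.where(l==i);P=ray_plane(c,np.c_[u,v],85.5)[:,:2].astype('f4');r=cv2.minAreaRect(P)
        e=np.linalg.svd(P-P.mean(0))[2][0];print("jaw",st[i],"mean",P.mean(0),"rect",r,"axis deg",np.degrees(np.arctan2(e[1],e[0])), "lipz", np.nanmedian(W[l==i][:,2]))
a=cv2.resize(p[75:260,220:360,::-1],None,fx=3,fy=3,interpolation=cv2.INTER_CUBIC)
p,z,c,s=d["blk"]
b=cv2.resize(p[110:235,255:340,::-1],None,fx=4.4,fy=4.4,interpolation=cv2.INTER_CUBIC)[:a.shape[0]]
b=cv2.copyMakeBorder(b,0,a.shape[0]-b.shape[0],0,0,cv2.BORDER_CONSTANT)
cv2.imwrite("pics/c2.png",np.hstack([a,b])); print(a.shape,b.shape)
E
```

```text
depth z table 72.75261005478737 bench 0.7516026440679866
jaw [247 113  85  15 891] mean [491.04205  89.10317] rect ((491.5845031738281, 89.8170166015625), (97.79164123535156, 16.092073440551758), 3.2708592414855957) axis deg 3.2128272 lipz 86.0601558816827
jaw [253 213  79  14 868] mean [483.31808 210.04126] rect ((484.94915771484375, 210.36260986328125), (98.04151916503906, 17.344085693359375), 3.162226676940918) axis deg -176.18558 lipz 86.13408593125808
(555, 420, 3) (555, 374, 3)
```

View pics/c2.png

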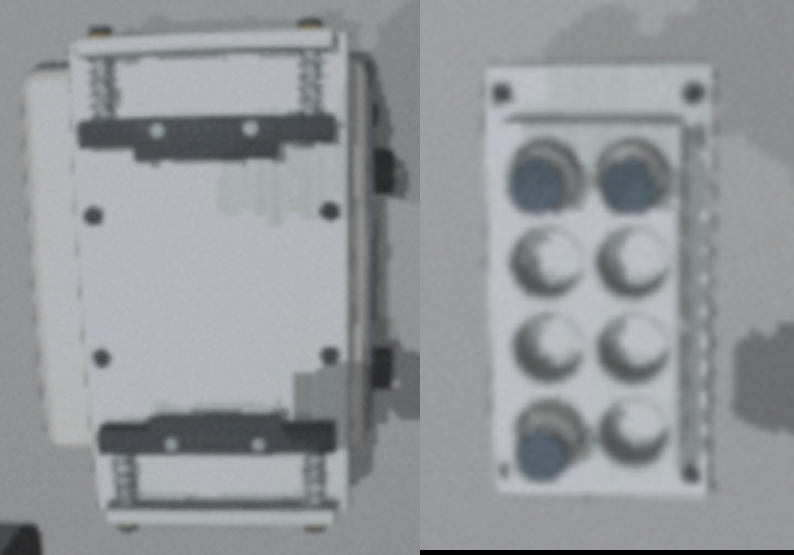

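```bash
python3 - <<'E'
from h import *
import pickle
d=pickle.load(open("f1.pkl","rb"))
p,z,c,s=d["blk"]
uv=np.array([(487,67),(713,67),(498,492),(705,494)])-[420,0]
P=ray_plane(c,uv/4.4+[255,110]-.4,5)[:,:2];print(P,P.mean(0))
print("len",np.linalg.norm(P[0]-P[2]),np.linalg.norm(P[1]-P[3]),"wid",np.linalg.norm(P[0]-P[1]),np.linalg.norm(P[2]-P[3]))
a=P[2:].mean(0)-P[:2].mean(0);print("yaw deg",np.degrees(np.arctan2(-a[0],a[1])), np.degrees(np.arctan2(*(P[0]-P[1])[::-1])),np.degrees(np.arctan2(*(P[2]-P[3])[::-1])))
for n,z in(("top",50),):
    pass
E
```

```text
[[ 501.15322879 -272.97243441]
 [ 441.23254404 -260.66687217]
 [ 525.739838   -153.16234743]
 [ 466.46185937 -141.47729653]] [ 483.64686755 -207.06973763]
len 122.30682031207517 121.83051050943034 wid 61.17119683548015 60.41869880182213
yaw deg -11.773878441375565 -11.605149198715374 -11.151343236107822
```

```bash
python3 - <<'E'
from workcell import manip
from h import *
y=np.radians(-11.6);q=quat(y,0,-1)
manip.move_pose((483.6,-207.1,90),q)
manip.move_linear((483.6,-207.1,6),speed=90); manip.pause(.1)
s0=manip.sense();print(s0["time_s"],s0["eef_pos"],s0["ft_force"])
manip.grip(0.3,80); manip.pause(.2)
s=manip.sense();print(s["eef_pos"],s["finger_gap"],s["finger_force"],s["ft_force"],s["ft_torque"])
manip.move_linear((483.6,-207.1,150),speed=150); manip.pause(.2)
s=manip.sense();print(s["time_s"],s["eef_pos"],s["finger_gap"],s["finger_force"],s["ft_force"],s["ft_torque"])
p,_=manip.grab_frame("wrist");cv2.imwrite("pics/held.png",p[:,:,::-1])
E
```

```text
6.6917 [ 484.11697648 -207.1657994     6.79377918] [ 0.33275894  0.32002485 -0.93051104]
[ 484.08636197 -207.18812477    6.63931357] 0.5195068486561019 84.4353421102278 [-0.08341103  1.73685678  4.5731311 ] [0.37685171 0.08286254 0.03334389]
8.65 [ 483.20888887 -207.04570368  149.08478803] 0.5222467540516971 83.68767138803378 [-0.32248193 -0.17491945 -2.2900795 ] [ 0.00181161 -0.06656874  0.04175661]
```

```bash
cat > sh.py <<'E'
from workcell import manip
from h import *
import json,os
PSI=np.radians(3.16);C=np.array([488.3,150.4,72.]);TZ=6.6
E_=np.array([np.cos(PSI),np.sin(PSI),0]);U=np.array([-np.sin(PSI),np.cos(PSI),0]);Z=np.array([0,0,1.])
st=json.load(open("st.json")) if os.path.exists("st.json") else dict(bias=[0,0,0],F0=[0,0,0])
def save(**k): st.update({a:list(map(float,b)) if np.ndim(b) else float(b) for a,b in k.items()});json.dump(st,open("st.json","w"))
def tcp(sA,hA,t):
    """TCP for block end A's lower edge at sA along the jaw axis, hA above the table, tilt t deg"""
    t=np.radians(t);c,s=np.cos(t),np.sin(t)
    return C+U*sA+Z*hA-62*(c*U-s*Z)+TZ*(s*U+c*Z)
def go(sA,hA,t,speed=40,fix=1):
    target=tcp(sA,hA,t)
    manip.move_linear(target+st["bias"],quat(PSI,np.radians(t),-1),speed=speed)
    x=manip.sense();e=target-x["eef_pos"]
    if fix: save(bias=np.clip(np.array(st["bias"])+.6*e,-3,3))
    F=x["ft_force"]-st["F0"]
    return dict(t=x["time_s"],err=np.round([e@E_,e@U,e[2]],2),F=np.round([F@E_,F@U,F[2]],2),M=round(float(x["ft_torque"]@E_),3))
E
python3 - <<'E'
from sh import *
manip.move_pose(tcp(42,60,14),quat(PSI,np.radians(14),-1))
for h in (25,8,8): r=go(42,h,14,80)
fs=[]
for i in range(8): manip.pause(.03);fs.append(manip.sense()["ft_force"])
save(F0=np.mean(fs,0));print(r,"F0",st["F0"],"std",np.std(fs,0))
h=4.
while h>-2.5:
    r=go(42,h,14,15);print(h,r)
    if r["F"][2]>1.2:break
    h-=.5
p,z=manip.grab_frame("wrist");cv2.imwrite("pics/ins.png",p[:,:,::-1])
print(manip.sense()["time_s"])
E
```

```text
{'t': 11.1917, 'err': array([-0.44, -0.34, -0.88]), 'F': array([ 0.39,  0.06, -2.13]), 'M': 0.921} F0 [-0.04480545411913628, -0.059937061578066546, -2.591172431613862] std [0.65439197 0.56607646 0.34913019]
4.0 {'t': 11.9083, 'err': array([0.11, 0.08, 0.18]), 'F': array([ 0.88, -0.5 ,  0.49]), 'M': 0.953}
3.5 {'t': 12.1583, 'err': array([-0.04, -0.05, -0.09]), 'F': array([ 0.36,  0.15, -0.16]), 'M': 0.918}
3.0 {'t': 12.4083, 'err': array([ 0.03, -0.01,  0.04]), 'F': array([-0.48,  0.05,  0.13]), 'M': 0.901}
2.5 {'t': 12.6583, 'err': array([0.01, 0.01, 0.02]), 'F': array([-0.02, -1.1 ,  0.35]), 'M': 0.948}
2.0 {'t': 12.9083, 'err': array([ 0.01, -0.01,  0.  ]), 'F': array([-0.5 , -0.25, -1.11]), 'M': 0.885}
1.5 {'t': 13.1583, 'err': array([0.01, 0.02, 0.01]), 'F': array([-0.81, -0.39, -0.41]), 'M': 0.906}
1.0 {'t': 13.4083, 'err': array([ 0.02, -0.  ,  0.01]), 'F': array([0.86, 0.07, 0.05]), 'M': 0.91}
0.5 {'t': 13.6583, 'err': array([-0.  ,  0.01,  0.  ]), 'F': array([0.27, 0.31, 0.18]), 'M': 0.892}
0.0 {'t': 13.9083, 'err': array([-0.05, -0.03, -0.09]), 'F': array([ 0.31, -0.05, -0.69]), 'M': 0.884}
-0.5 {'t': 14.1583, 'err': array([-0.11,  0.01, -0.34]), 'F': array([-0.45, -0.22,  2.25]), 'M': 0.719}
14.2083
```

```bash
python3 - <<'E'
from sh import *
print(go(42,1.3,14,30),go(49,1.3,14,40))
r=go(51,1.3,14,30);M0=r["M"];print(r)
s=52.
while s<63:
    r=go(s,1.3,14,15,fix=0);print(s,r)
    if abs(r["M"]-M0)>.12 or abs(r["F"][1])>3:break
    s+=.75
save(sc=s,M0=M0)
E
```

```text
{'t': 14.4583, 'err': array([ 0.15, -0.07,  0.39]), 'F': array([ 0.02,  0.13, -0.64]), 'M': 0.856} {'t': 14.7833, 'err': array([ 0.02, -0.26,  0.11]), 'F': array([ 0.08, -0.09, -0.1 ]), 'M': 0.86}
{'t': 15.0333, 'err': array([-0.02,  0.08, -0.09]), 'F': array([-0.42,  0.01, -0.14]), 'M': 0.868}
52.0 {'t': 15.2833, 'err': array([-0.02,  0.13, -0.03]), 'F': array([-0.67,  0.18, -0.74]), 'M': 0.897}
52.75 {'t': 15.5333, 'err': array([-0.04,  0.11, -0.07]), 'F': array([-0.18,  0.29,  0.2 ]), 'M': 0.904}
53.5 {'t': 15.7833, 'err': array([-0.04,  0.11, -0.02]), 'F': array([ 0.21, -1.15, -0.29]), 'M': 0.915}
54.25 {'t': 16.0333, 'err': array([-0.02,  0.11, -0.03]), 'F': array([ 0.13,  0.37, -0.28]), 'M': 0.938}
55.0 {'t': 16.2833, 'err': array([-0.01,  0.11, -0.01]), 'F': array([ 0.95,  0.29, -0.05]), 'M': 0.877}
55.75 {'t': 16.5333, 'err': array([-0.04,  0.08, -0.05]), 'F': array([0.03, 0.23, 0.38]), 'M': 0.931}
56.5 {'t': 16.7833, 'err': array([-0.  ,  0.11, -0.02]), 'F': array([-0.35,  0.71, -0.4 ]), 'M': 0.904}
57.25 {'t': 17.0333, 'err': array([-0.01,  0.43, -0.07]), 'F': array([ 0.16, -1.84,  0.47]), 'M': 0.329}
```

```bash
python3 - <<'E'
from sh import *
for s in (60,63.5,67,69.5,71,71.7):
    r=go(s,1.2,14,30);print(s,r)
    if abs(r["F"][1])>9.5:break
r=go(71.7,1.2,14,30);print(r)
p,z=manip.grab_frame("wrist");cv2.imwrite("pics/push.png",p[:300,150:520,::-1])
E
```

```text
60 {'t': 17.2833, 'err': array([-0.  ,  0.34, -0.14]), 'F': array([-0.41, -2.82,  0.99]), 'M': -0.212}
63.5 {'t': 17.5583, 'err': array([ 0.01,  0.16, -0.09]), 'F': array([-0.45, -3.49,  1.56]), 'M': -0.682}
67 {'t': 17.825, 'err': array([ 0.  ,  0.27, -0.09]), 'F': array([-0.51, -5.26,  2.68]), 'M': -1.095}
69.5 {'t': 18.075, 'err': array([ 0.02,  0.34, -0.07]), 'F': array([-0.89, -6.65,  2.92]), 'M': -1.336}
71 {'t': 18.325, 'err': array([ 0.03,  0.31, -0.09]), 'F': array([ 0.2 , -6.53,  2.68]), 'M': -1.591}
71.7 {'t': 18.575, 'err': array([ 0.04,  0.24, -0.09]), 'F': array([-1.25, -7.8 ,  2.84]), 'M': -1.696}
{'t': 18.825, 'err': array([ 0.02,  0.16, -0.06]), 'F': array([-0.07, -6.19,  3.1 ]), 'M': -1.708}
```

View pics/push.png

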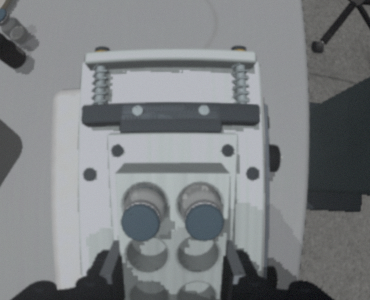

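```bash
python3 - <<'E'
from sh import *
hist=[]
for t in (11,9,7.5,6.5,5.5,4.5,3.5,2.5,1.5):
    sA=72.95-5*np.sin(np.radians(t))
    r=go(sA,1.2-.04*(14-t),t,20);print(t,r)
    if r["F"][2]>5.5 or abs(r["F"][1])>11 or r["F"][2]<-4:
        print("STOP");break
p,z=manip.grab_frame("wrist");cv2.imwrite("pics/low.png",p[:300,150:520,::-1])
E
```

```text
11 {'t': 19.1917, 'err': array([0.03, 0.31, 0.21]), 'F': array([-0.31, -6.19,  2.55]), 'M': -1.812}
9 {'t': 19.4417, 'err': array([0.02, 0.12, 0.15]), 'F': array([ 0.57, -7.  ,  2.37]), 'M': -1.946}
7.5 {'t': 19.6917, 'err': array([-0.  , -0.05,  0.17]), 'F': array([-0.69, -7.57,  1.77]), 'M': -2.088}
6.5 {'t': 19.9417, 'err': array([ 0.03, -0.09,  0.16]), 'F': array([-0.43, -7.07,  1.03]), 'M': -2.104}
5.5 {'t': 20.1917, 'err': array([-0.01, -0.13,  0.11]), 'F': array([ 0.12, -7.01,  0.41]), 'M': -2.221}
4.5 {'t': 20.4417, 'err': array([-0.02, -0.06,  0.07]), 'F': array([ 0.12, -7.29,  1.15]), 'M': -2.267}
3.5 {'t': 20.6917, 'err': array([-0.  , -0.05,  0.05]), 'F': array([ 0.56, -7.2 ,  1.17]), 'M': -2.261}
2.5 {'t': 20.9417, 'err': array([-0.01, -0.04,  0.03]), 'F': array([-0.14, -6.74,  0.9 ]), 'M': -2.31}
1.5 {'t': 21.1917, 'err': array([ 0.  , -0.03,  0.03]), 'F': array([ 0.78, -7.3 ,  1.27]), 'M': -2.449}
```

```bash
python3 - <<'E'
from sh import *
for t,h in ((.7,.6),(0,.5),(0,.2),(0,-.1)):
    r=go(72.95-5*np.sin(np.radians(t)),h,t,20);print(t,h,r)
    if r["F"][2]>4:print("STOP");break
p,z=manip.grab_frame("wrist");cv2.imwrite("pics/flat.png",cv2.resize(p[80:260,210:450,::-1],None,fx=3,fy=3,interpolation=cv2.INTER_CUBIC))
E
```

```text
0.7 0.6 {'t': 21.4917, 'err': array([-0.04, -0.03, -0.09]), 'F': array([-0.23, -8.21,  1.54]), 'M': -2.46}
0 0.5 {'t': 21.7417, 'err': array([-0.04, -0.05, -0.11]), 'F': array([-0.51, -7.47,  2.44]), 'M': -2.474}
0 0.2 {'t': 21.9917, 'err': array([-0.1 , -0.16, -0.23]), 'F': array([-0.35, -7.89,  2.11]), 'M': -2.402}
0 -0.1 {'t': 22.2417, 'err': array([-0.15, -0.09, -0.2 ]), 'F': array([-1.18, -7.5 ,  2.66]), 'M': -2.484}
```

View pics/flat.png

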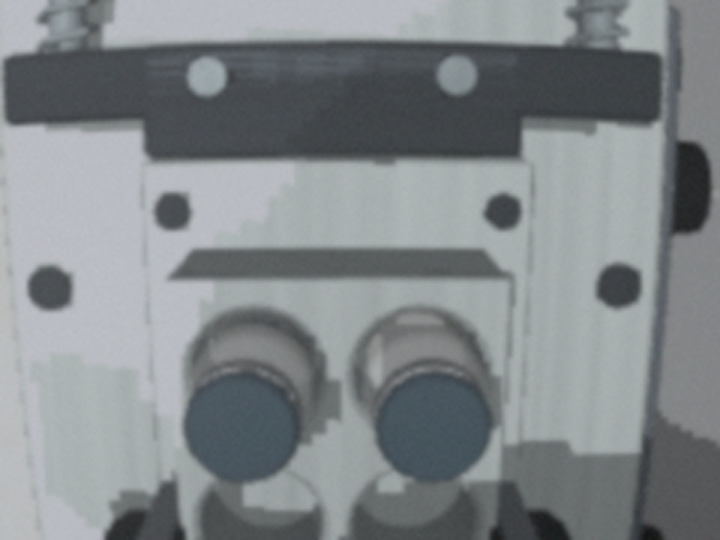

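```bash
python3 - <<'E'
from sh import *
for s in (71.5,69,66.5,65.5,64.5,63.5,62.5,62):
    r=go(s,.15,0,20);print(s,r)
    if r["F"][2]>7 or r["F"][1]>4:print("STOP");break
fs=[]
for i in range(8): manip.pause(.03);fs.append(manip.sense()["ft_force"]-st["F0"])
print(np.mean(fs,0))
E
```

```text
71.5 {'t': 22.5417, 'err': array([-0.12, -0.1 ,  0.02]), 'F': array([-0.3 , -6.61,  1.95]), 'M': -2.265}
69 {'t': 22.8167, 'err': array([-0.13, -0.26, -0.  ]), 'F': array([ 0.74, -5.87,  0.46]), 'M': -2.08}
66.5 {'t': 23.1, 'err': array([-0.12, -0.29, -0.01]), 'F': array([ 1.33, -5.28,  0.37]), 'M': -1.721}
65.5 {'t': 23.35, 'err': array([-0.08, -0.53,  0.  ]), 'F': array([ 2.82, -4.18, -0.39]), 'M': -1.175}
64.5 {'t': 23.6, 'err': array([-0.04, -0.41,  0.  ]), 'F': array([ 3.39, -1.9 , -0.72]), 'M': -0.616}
63.5 {'t': 23.85, 'err': array([ 0.11, -0.11, -0.05]), 'F': array([ 3.67, -0.64,  0.45]), 'M': -0.352}
62.5 {'t': 24.1, 'err': array([ 0.14,  0.05, -0.01]), 'F': array([ 3.99, -0.22, -0.09]), 'M': -0.071}
62 {'t': 24.35, 'err': array([ 0.13,  0.1 , -0.01]), 'F': array([ 3.6 , -0.06,  0.67]), 'M': -0.015}
[3.52738281 0.7361459  1.0104754 ]
```

```bash
python3 - <<'E'
from sh import *
b=np.array(st["bias"]);h=-.1
while h>-2.2:
    r=go(62,h,0,15,fix=0);print(h,r)
    if r["F"][2]>6:break
    h-=.3
E
```

```text
-0.1 {'t': 24.8667, 'err': array([ 0.16,  0.17, -0.07]), 'F': array([1.74, 0.63, 3.49]), 'M': 0.078}
-0.4 {'t': 25.1167, 'err': array([ 0.1 ,  0.19, -0.36]), 'F': array([-0.59, -0.5 ,  7.91]), 'M': 0.056}
```

```bash
python3 - <<'E'
from sh import *
r=go(62,-.15,0,15,fix=0);print(r)
manip.grip(0.85); manip.pause(.2);s=manip.sense();print(s["finger_gap"],s["ft_force"],s["time_s"])
p0=s["eef_pos"]
manip.move_linear(p0+[0,0,100],speed=100)
manip.move_linear(p0+[0,75,200],speed=150);manip.pause(.3)
c=manip.camera_params("wrist");p,z=manip.grab_frame("wrist")
W=cloud(z,c,True);print(manip.sense()["time_s"])
import pickle;pickle.dump((p,z,c),open("f2.pkl","wb"))
T=np.linalg.inv(c["world_to_cam"])
x=(W-C);a=x@E_;u=x@U
for nm,m in (("flangeA",(abs(a)<26)&(abs(u-52)<2.5)),("flangeB",(abs(a)<26)&(abs(u+52)<2.5)),("bodymid",(abs(a)<20)&(abs(u)<4)),("table",(abs(a)>38)&(abs(a)<50)&(abs(u)<25)),("lipA",(abs(a)<24)&(abs(u-60)<2)),("lipB",(abs(a)<24)&(abs(u+60)<2))):
    print(nm,m.sum(),np.round(np.nanpercentile(W[m][:,2],[20,50,80]),1))
cv2.imwrite("pics/fin.png",cv2.resize(p[40:240,200:440,::-1],None,fx=3,fy=3,interpolation=cv2.INTER_CUBIC))
E
```

```text
{'t': 25.3667, 'err': array([ 0.11,  0.19, -0.1 ]), 'F': array([-2.06,  0.46,  7.36]), 'M': 0.033}
0.8515777924963928 [-0.62611685 -0.42105324  0.31707601] 25.9583
28.4417
flangeA 3263 [374.6 378.  381. ]
flangeB 111 [76.9 77.7 78.6]
bodymid 294 [100.7 101.4 102.2]
table 950 [72.  72.6 73.3]
lipA 953 [357.8 366.8 374.3]
lipB 142 [85.4 86.1 86.8]
```

View pics/fin.png

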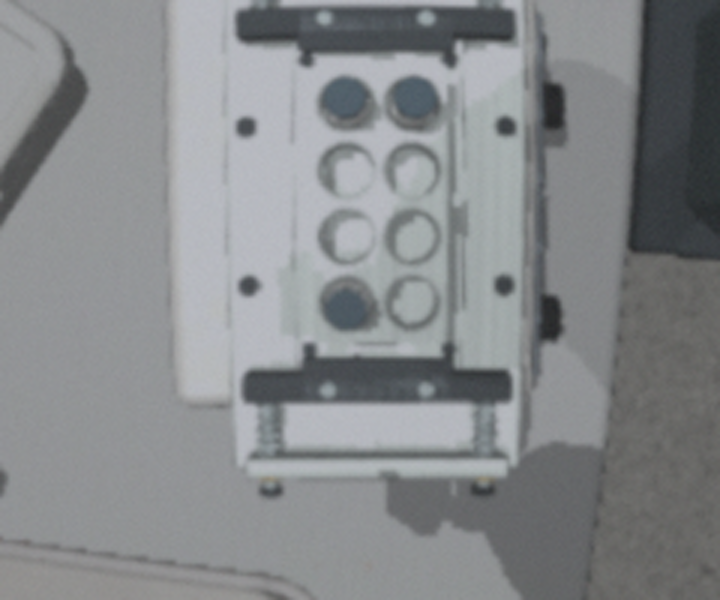

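The picture shows the block with both flange ends under the lips: screws visible at about (307,59), (450,59), (308,349) and (448,349). I'll do one last check that the +y end is flat, then hand in.

```bash
python3 - <<'E'
from sh import *
import pickle
p,z,c=pickle.load(open("f2.pkl","rb"));W=cloud(z,c,True);x=W-C;a=x@E_;u=x@U;k=W[...,2]<150
f=lambda m:np.round(np.nanpercentile(W[m&k][:,2],[20,50,80]),1)
A=f((abs(a)<24)&(abs(u-51)<2));Bm=f((abs(a)<3)&(abs(u-24)<20));print(A,Bm,f((abs(a)<3)&(abs(u+24)<20)),f((abs(a)<24)&(abs(u-60)<2)))
if abs(A[1]-77.7)<1.5: print(manip.hand_in())
E
```

```text
[77.1 77.8 78.2] [100.7 101.4 102.1] [100.6 101.4 102.1] [85.7 86.2 86.9]
the job is handed in; nothing more can be done
None
```

The vial block is clamped between both jaws, centred and flat on the shaker table. I handed the job in at about 28 s; the spring push peaked near 8 N and the final downward press near 8 N.

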